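# Run-out check of a flanged pipe on hand-cranked turning rolls

## Robot

A 6-joint arm with a two-finger parallel gripper is mounted at the origin on the work surface. World frame = base frame: x ahead of the robot, y to its left, z up, the work surface at z = 0. Lengths are in m, angles in rad, forces in N, time in s.
With the tool pointing down it reaches from about 0.35 to 0.975 m from the base axis. Payload 4.9 kg.
Tool frame: the origin (TCP) lies midway between the tips of the shut fingers; the grasp point (between the pads) lies 19 mm behind it (ctrl.hold_point_z is the distance from the TCP to the grasp point, in m); z points along the fingers, y is the line along which they close (so a half turn about z gives the same grasp; the last joint's range is limited). The gripper opens to 85 mm and grips with 20 to 120 N. Pads are 22 mm wide; open, the fingers measure 114 mm over their backs; the gripper's body (76 mm by 85 mm) begins 54 mm behind the grasp point. The pads swing forward as they close: fully open they stand 13 mm farther back than shut.
Start: joints at [1.14, 0.053, 1.613, -0, 1.476, -0.119], TCP at [0.192, 0.595, 0.231] pointing down, gripper open.
Joint ranges: [-3.01, 3.01], [-1.01, 2.22], [0.06, 2.58], [-1.02, 4.17], [0.09, 2.62], [-3.14, 3.14]. Speed limits (rad/s): [2.57, 2.57, 3.14, 3.14, 3.14, 3.14].

## Interface

Orientations are given as a rotation vector (axis times angle).
In Python, from station import status, viewer, finish_job, ctrl gives the robot as it stands.
- The arm moves only by the shell command python3 -m jog 'ROWS' [FORCE]. ROWS is JSON, a list of rows, each a list of 7 numbers: the turn, a rotation vector about the tool's x, y, z each as a share of 5 degrees, from -1 to 1, then the shift along the tool's x, y, z each as a share of 30 mm, from -1 to 1, then the opening, from -1 (shut) to 1 (fully open). A call has 1 to 5 rows; each row shifts and turns the commanded pose from where the row before left it, along the tool's axes as they then stand; what a row does not reach is not made up. A row lasts 1/8 s, in which the tool goes at most 62.5 mm and 10.7 degrees, less where a joint would pass 70% of its speed; a pose out of reach is approached as far as the arm can. A call with a number of a shift or a turn outside -1 to 1 is refused whole. A call with a gripper value outside its range is refused whole. The fingers move at their own pace and stop on an object; FORCE is the grip in N (left out, the last holds). Time passes only in rows, so rows that do not move let the fingers close. It gives the time, the measured TCP pose, the force, the opening and the grip force at its end, in the units of the state.
- status.get_obs(): the state, without advancing time (a new reading comes with each control period).
- viewer.get_image(name): name is "scene" or "top" or "wrist"; returns a dict with "img" (480x640x3 uint8, red, green, blue), "fovy" (degrees; the focal length in pixels is half the picture's height over the tangent of half this angle, whatever the lens; pixels are square), "cx", "cy" (the principal point, pixels), "distortion" ([k1, k2, p1, p2, k3] as OpenCV has them; the pictures are not rectified), "rvec" (rotation vector, rad) and "tvec" (3), from world to camera coordinates, as OpenCV has them. Camera axes: x right, y down, z forward; pixel columns grow to the right and rows downward; lengths in m; the calibration is good to about 2 mm. A picture is of the moment at which its call begins. There is no depth.
- finish_job(): hands the job in; it is judged then, once.
The state is a dict: "t": time; "q": joint angles; "dq": joint speeds; "effort": joint torques, N m; "tool_pos": TCP position; "tool_rot": TCP orientation; "contact_force": force on the tool from outside, world axes, zero at the start; "wrist_torque": the same for the moment, N m; "opening": finger opening in m; "grip_force": force on a finger pad.
Only numpy, scipy, OpenCV 4.12 (cv2) and the standard library are available. Lean on these libraries where they do the work, as an engineer would, in place of code of your own. Each camera call takes 0.05 s, during which the arm holds its last target. There are 200 camera calls.

## Task

Check the flange of this pipe for run-out: take the crank handle of the pipe rotator and turn it, the top going away from the robot, until the pipe itself goes round at 8 rpm, then keep the pipe between 6.5 and 9.5 rpm without a break for 8 seconds (a full turn), never above 12 rpm, although the rubber drive cone slips and the heavy weld boss makes the pipe lag on its way up and surge on its way down. After that bring the pipe to rest with the weld boss straight up (within 5 degrees), let go of the crank and take the hand away. Drive it by the crank only, keep hand and arm off the pipe and its flange, and leave the surface gauge and the other things on the bench where they are.

Things in the scene. Friction and masses are not known exactly. Their poses are not given: they have to be found in the camera images.
- rotator: Blue bench pipe rotator, fixed, 270 (x) by 275 (y) mm. Origin at bench height; z up, y along the pipe towards the crank end, x away from the robot. In mm: pipe and crank turn about one axis, along y at x 0, z 208; the pipe lies on four free-running tyres; a headstock post at y 133 to 167 carries the crank; crank arm (26 wide, 12 thick) in the plane y 190; beyond y 204 only the handle.
- crank_axis (a point): Fixed centre of the circle, radius 90 mm, on which the handle's grip point goes round in the rotator's x-z plane: at (0, 261, 208) mm in the rotator's frame, same axes. Crank angle q: 0 is handle up; the grip point is at x = 90 sin q, z = 90 cos q mm from here. The working direction is q growing: handle up, then away from the robot (+x), down, then towards the robot.
- handle_grip (a point): Point to grip, on the axis of the black crank handle: round, 28 mm thick, 108 mm long, along the rotator's y, free to spin on its pin (the hand can point down all the way round). 65 mm outward of the crank arm, 43 mm from the free end; 118 mm above the bench at its lowest, 298 at its highest. Pinch it from above, fingers on its -x and +x sides.
- spool_turn (a joint): Pipe angle a in rad, counted over many turns, no stops. 0 (mod 2 pi) is boss straight up; grows in the same sense as the crank angle q: top of the pipe goes to the rotator's +x. 6.5, 8, 9.5, 12 rpm = 0.68, 0.84, 0.99, 1.26 rad/s. Inertia 0.083 kg m2; rolling friction 0.085 N m, holds the pipe at any angle.
- spool: The pipe: galvanised, 140 mm across, y -120 to +100 mm in the rotator's frame, with a flange 250 mm across at y -135 to -113; 9.7 kg nominal, true mass 0.9 to 1.3 times that (inertia and boss weight with it). Origin on its axis, 208 mm above the bench; y along the axis, z through the boss.
- boss (a point): Centre of the outer end of the weld boss (steel socket, 36 mm across, standing 22 mm out of the pipe, midway along it), 92 mm from the axis; z is its direction; 300 mm above the bench when up. Its weight turns the pipe with 0.06 sin(a) N m, nominal. A plain chalk line runs from it to the crank end; chalk lines 90, 180, 270 degrees on (from z to x) have 1, 2, 3 cross ticks.
- cone (a point): Centre of the black rubber cone on the crank shaft that sits in the pipe's open end and drives it with slip: torque on the pipe = 0.02 N m grip + 0.18 N m per rad/s of slip (crank speed minus pipe speed), same both ways, nominal. So the crank must run 0 to 0.8 rad/s faster than the pipe, changing round the turn; pipe speed follows with a time constant of about 0.45 s.
- gauge: Surface gauge beside the flange: base 70 x 60 x 28 mm, post 270 mm tall, thin needle pointing at the flange's face. Loose; origin under the base. Leave it.
- hammer: Loose hammer, 260 mm long, lying; leave it. Origin under its middle.
- offcut: Loose pipe offcut, 60 mm diameter, 90 mm tall, standing; leave it. Origin under its middle.
- spraycan: Loose spray can, 66 mm diameter, 190 mm tall; leave it. Origin under its middle.
- packing: Loose wooden packing strip, 120 x 45 x 25 mm, in front of the rotator; leave it. Origin under its middle.
- wrench: Loose open-ended wrench, 200 mm long, lying near the robot; leave it. Origin under its middle.
- square: Loose welding magnet in the shape of a triangle, legs of 110 mm, lying flat; leave it. Origin under one leg's middle.

How it is judged:
On the way:
1. the pipe turns in the working direction at 6.5 to 9.5 rpm for 7.5 s without a break (one full turn at 8 rpm) (velocity of joint spool_turn between 0.67 and 1.005 rad/s), for 7.5 s.
At the end, for the whole second after the job is handed in: The pipe is at rest with the weld boss straight up (within 0.12 rad, about 7 degrees) and the crank is let go (angle between boss's own z axis and vertical below 0.12 rad and height (world z) of boss above 0.29 m and velocity of joint spool_turn between -0.03 and 0.03 rad/s); the robot touches nothing.
It fails at once if the pipe runs above 12 rpm (velocity of joint spool_turn above 1.27 rad/s).
It fails at once if hand or arm pushes on the pipe or its flange (over 2 N) (contact force between any of the fingers, the arm and spool above 2 N).
It fails at once if the surface gauge is shifted by more than 20 mm or tipped (distance of gauge from where it was at the start of the episode above 0.02 m or angle between gauge's own z axis and vertical above 0.2 rad).
It fails at once if another thing on the bench is shifted by more than 40 mm (distance of any of hammer, offcut, spraycan, packing, wrench, square from where it was at the start of the episode above 0.04 m).
It also fails if it takes over 67 s, if anything falls off the work surface, if the arm or the gripper's body presses on something with over 40 N, if the wrist force passes 120 N, or if a joint passes its speed limit or range.

## Working session

There is one attempt and no reset: what is moved stays moved. The work goes in short steps, Python scripts to look and compute and a shell command to move; the robot and the scene stay as the last step left them, time stands still between calls to the robot, and variables do not carry over. Pictures are saved under pics/ and viewed, at most 10 in all, crops included, and the job is handed in when it is done.

```bash
ls; mkdir -p pics
python3 - <<'E'
from station import status, viewer, ctrl
import cv2, pickle
o=status.get_obs(); print(o); print(ctrl.hold_point_z)
d={}
for n in("scene","top","wrist"):
    r=viewer.get_image(n); d[n]=r; print(n,{k:v for k,v in r.items() if k!="img"})
    cv2.imwrite(f"pics/{n}0.png",r["img"][:,:,::-1])
pickle.dump(d,open("v0.pkl","wb"))
E
```

```text
pics
{'t': 0.0, 'q': array([ 1.13997845e+00,  5.33995897e-02,  1.61432092e+00,  9.06262699e-06,
        1.47599495e+00, -1.18981192e-01]), 'dq': array([ 0.00144176,  0.00029636, -0.0009001 ,  0.00058103, -0.00011763,
       -0.00096803]), 'effort': array([ 1.64240964e-04, -3.93683481e+01, -3.70174563e+01, -1.29290979e-04,
        7.23894249e-03,  5.08069533e-07]), 'tool_pos': array([0.19147419, 0.59428229, 0.23002045]), 'tool_rot': array([-0.48775992, -3.10290341,  0.00320485]), 'contact_force': array([ 0.0184004 ,  1.43411778, -0.43655119]), 'wrist_torque': array([-0.00361854,  0.0128185 , -0.03081451]), 'grip_force': 0.0, 'opening': 0.08528627782999258}
0.0187
scene {'fovy': 44.95657031315256, 'cx': 325.656607906929, 'cy': 236.66634038630028, 'distortion': array([-0.06677353,  0.        ,  0.        ,  0.        ,  0.        ]), 'rvec': array([ 1.12280199,  2.15289739, -1.18107324]), 'tvec': array([ 0.29076596, -0.06459222,  1.82345493])}
top {'fovy': 53.88726839684314, 'cx': 319.1935155928624, 'cy': 234.63569587522986, 'distortion': array([-0.08775343,  0.        ,  0.        ,  0.        ,  0.        ]), 'rvec': array([ 2.09009667, -2.12783038,  0.18058926]), 'tvec': array([0.03380053, 0.53092725, 1.06154238])}
wrist {'fovy': 67.28493411448629, 'cx': 322.2991130210169, 'cy': 239.74536860728242, 'distortion': array([-0.05250907,  0.        ,  0.        ,  0.        ,  0.        ]), 'rvec': array([-2.33893324, -1.70608402, -0.24744816]), 'tvec': array([-0.62424358, -0.0379441 ,  0.37845795])}
```

View pics/scene0.png

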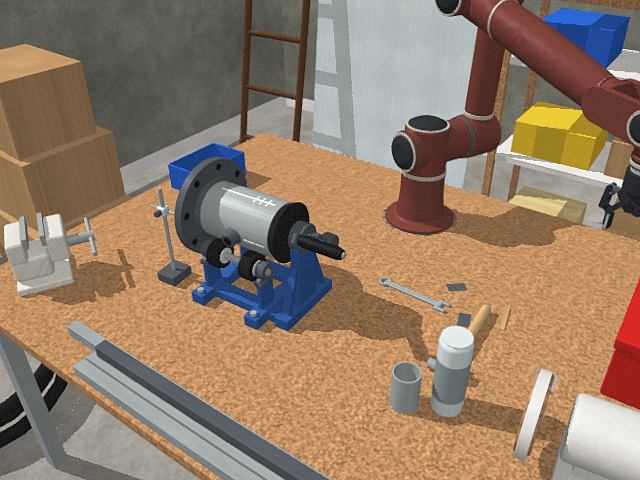

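View pics/top0.png

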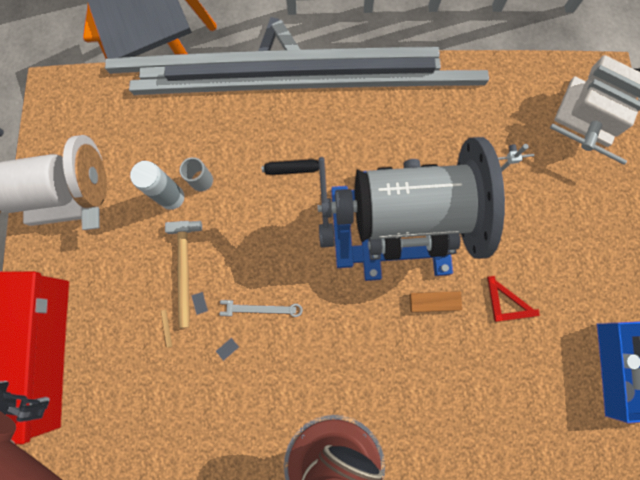

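Run:
```python
import cv2,numpy as np
a=cv2.imread("pics/top0.png")[120:300,255:515]; b=cv2.imread("pics/scene0.png")[145:335,155:355]
cv2.imwrite("pics/ta.png",cv2.resize(a,None,fx=3,fy=3,interpolation=cv2.INTER_CUBIC))
cv2.imwrite("pics/sb.png",cv2.resize(b,None,fx=3,fy=3,interpolation=cv2.INTER_CUBIC))
```

```text
(no output)
```

View pics/ta.png

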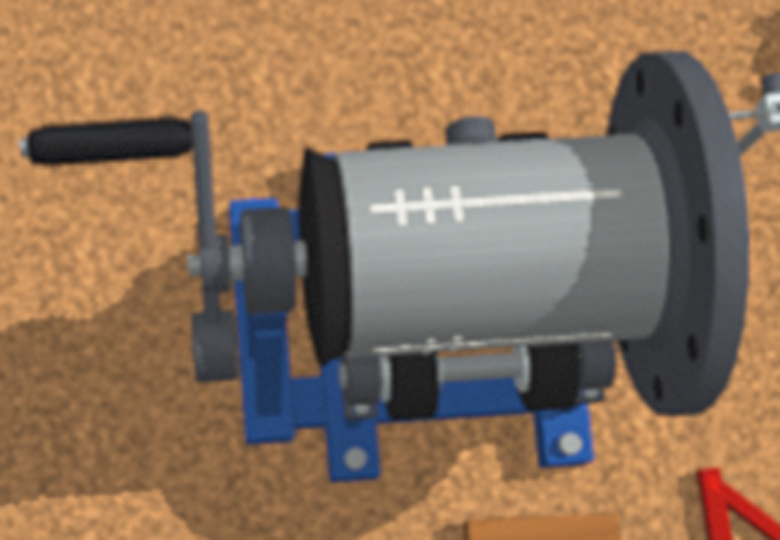

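View pics/sb.png

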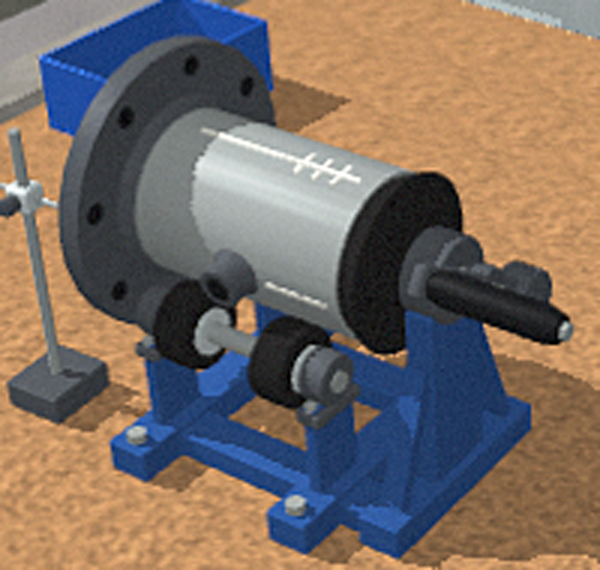

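```bash
cat > h.py <<'E'
import numpy as np,cv2,pickle
def proj(r,P):
    f=240/np.tan(np.radians(r["fovy"]/2)); K=np.array([[f,0,r["cx"]],[0,f,r["cy"]],[0,0,1]])
    return cv2.projectPoints(np.asarray(P,float).reshape(-1,1,3),r["rvec"],r["tvec"],K,r["distortion"])[0][:,0]
def tow(p,P):
    c,s=np.cos(p[2]),np.sin(p[2]); P=np.atleast_2d(P)
    return np.c_[p[0]+c*P[:,0]-s*P[:,1],p[1]+s*P[:,0]+c*P[:,1],P[:,2]]
def pol(r,y,t): return [r*np.sin(t),y,.208+r*np.cos(t)]
E
cat > fit.py <<'E'
from h import *
from scipy.optimize import least_squares
d=pickle.load(open("v0.pkl","rb")); T,S=d["top"],d["scene"]
t3=lambda u,v:np.array([255+u/3,120+v/3]); s3=lambda u,v:np.array([155+u/3,145+v/3])
th=np.linspace(0,2*np.pi,180); FL=[pol(.125,y,t) for y in(-.135,-.113) for t in th]
def res(p):
    q,a=p[3:5]
    r=[]
    ft=proj(T,tow(p,FL)); fs=proj(S,tow(p,FL))
    r+=[ft[:,0].max()-(255+748/3),ft[:,1].min()-(120+52/3),ft[:,1].max()-(120+413/3)]
    r+=[fs[:,0].min()-(155+60/3),fs[:,1].min()-(145+36/3)]
    H=tow(p,pol(.09,.304,q)); H0=tow(p,pol(.09,.198,q))
    B=tow(p,pol(.092,-.010,a))
    r+=list(proj(T,H)[0]-t3(30,146))+list(proj(T,H0)[0]-t3(191,136))+list(proj(S,H)[0]-s3(561,329))
    r+=list(proj(S,B)[0]-s3(238,276))+list(proj(T,B)[0]-t3(470,122))
    return r
s=least_squares(res,[.6,-.1,0,1.6,1.7],loss="soft_l1"); p=s.x
print(p.round(4),np.round(res(p),1)); np.save("p.npy",p)
print("axis",tow(p,[0,.261,.208]),"grip",tow(p,pol(.09,.261,p[3])))
E
python3 fit.py
```

```text
[ 0.564  -0.1788  0.0442  1.0055  1.6503] [ -0.   -0.5   2.2  -1.1  -1.   -1.5   0.2  -1.8  -0.    0.3   0.2 -10.7
   0.3   4.2   0.3]
axis [[0.55241788 0.08194347 0.208     ]] grip [[0.62834256 0.0853033  0.25620949]]
```

```bash
sed -i 's/pol(.092,-.010,a)/pol(.092,p[5],a)/; s/1.6,1.7\]/1.6,1.7,0]/' fit.py; python3 fit.py
```

```text
[ 0.5634 -0.1801  0.0425  1.0068  1.6004  0.0031] [ 0.7 -0.2  2.5 -1.3 -1.3 -0.8  0.2 -1.1  0.1 -0.3  0.  -7.  -0.  -0.9
  0. ]
axis [[0.55229598 0.08068966 0.208     ]] grip [[0.62828688 0.0839214  0.25611381]]
```

```bash
python3 -m jog '[[0,0,1,0,0,-1,1],[0,0,1,0,0,-1,1],[0,0,1,0,0,-1,1],[0,0,1,0,0,-1,1],[0,0,1,0,0,-1,1]]'; python3 -m jog '[[0,0,1,0,0,-1,1],[0,0,1,0,0,0,1],[0,0,1,0,0,0,1],[0,0,1,0,0,0,1],[0,0,1,0,0,0,1]]';  python3 -m jog '[[0,0,1,0,0,0,1],[0,0,1,0,0,0,1],[0,0,1,0,0,0,1],[0,0,0.95,0,0,0,1],[0,0,0,0,0,0,1]]'
cat > go.py <<'E'
import sys
from h import *
from scipy.spatial.transform import Rotation as R
from station import status
o=status.get_obs(); p=np.load("p.npy"); Rm=R.from_rotvec(o["tool_rot"]).as_matrix()
g=tow(p,pol(.09,.261,p[3]))[0]-[0,0,.0187]
print("yaw err deg",np.degrees(np.arctan2(Rm[1,1],Rm[0,1])-p[2]),"z",Rm[:,2].round(4),"goal",g.round(4),"pos",o["tool_pos"].round(4),"tool delta/30mm",(Rm.T@(g-o["tool_pos"])/.03).round(2),"f",o["contact_force"].round(1))
E
python3 go.py
```

```text
t: 0.78
tool_pos: [0.1916, 0.5947, 0.3818]
tool_rot: [-1.152, -2.923, 0.001]
contact_force: [0.8, -0.2, 0.4]
opening: 0.0851
grip_force: 0.0
t: 1.4
tool_pos: [0.1917, 0.5947, 0.4108]
tool_rot: [1.757, 2.604, -0.001]
contact_force: [0.1, -0.3, -0.8]
opening: 0.0858
grip_force: 0.0
t: 2.02
tool_pos: [0.1917, 0.5948, 0.4108]
tool_rot: [2.173, 2.268, -0.001]
contact_force: [-0.3, 0.3, 0.4]
opening: 0.0855
grip_force: 0.0
yaw err deg 0.006555594629531225 z [-3.e-04 -7.e-04 -1.e+00] goal [0.6283 0.0839 0.2374] pos [0.1917 0.5948 0.4108] tool delta/30mm [-17.63  13.82   5.79] f [-0.3  0.3  0.4]
```

```bash
python3 -m jog '[[0,0,0,-1,0.78,0,1],[0,0,0,-1,0.78,0,1],[0,0,0,-1,0.78,0,1],[0,0,0,-1,0.78,0,1],[0,0,0,-1,0.78,0,1]]'; python3 -m jog '[[0,0,0,-1,0.78,0,1],[0,0,0,-1,0.78,0,1],[0,0,0,-1,0.78,0,1],[0,0,0,-1,0.78,0,1],[0,0,0,-1,0.78,0,1]]';  python3 -m jog '[[0,0,0,-1,0.78,0,1],[0,0,0,-1,0.78,0,1],[0,0,0,-1,0.78,0,1],[0,0,0,-1,0.78,0,1],[0,0,0,-1,0.78,0,1]]'
python3 -m jog '[[0,0,0,-1,0.78,0,1],[0,0,0,-1,0.78,0,1],[0,0,0,-0.6,0.56,0,1],[0,0,0,0,0,0,1],[0,0,0,0,0,0,1]]' |tail -0
python3 go.py
python3 - <<'E'
from station import viewer
import cv2,pickle
from h import *
d={}; p=np.load("p.npy")
for n in("scene","top","wrist"):
    d[n]=viewer.get_image(n)
    for y in(.198,.261,.304): print(n,proj(d[n],tow(p,pol(.09,y,p[3])))[0].round(1))
pickle.dump(d,open("v1.pkl","wb")); cv2.imwrite("pics/w1.png",d["wrist"]["img"][:,:,::-1])
cv2.imwrite("pics/s1.png",d["scene"]["img"][:,:,::-1])
E
```

```text
t: 2.65
tool_pos: [0.3155, 0.4488, 0.4112]
tool_rot: [2.173, 2.269, -0.0]
contact_force: [0.5, 0.6, -0.6]
opening: 0.0853
grip_force: 0.0
t: 3.28
tool_pos: [0.4386, 0.3038, 0.4112]
tool_rot: [-2.173, -2.269, -0.0]
contact_force: [-0.0, -0.4, -0.9]
opening: 0.0855
grip_force: 0.0
t: 3.9
tool_pos: [0.5618, 0.1588, 0.4111]
tool_rot: [-2.173, -2.269, 0.0]
contact_force: [-0.6, 0.9, 1.0]
opening: 0.0853
grip_force: 0.0
yaw err deg 0.011090008652913687 z [-3.e-04  5.e-04 -1.e+00] goal [0.6283 0.0839 0.2374] pos [0.6276 0.0853 0.4114] tool delta/30mm [-0.05  0.02  5.8 ] f [ 0.3 -0.2 -0.3]
scene [299.4 239.8]
scene [324.1 248.5]
scene [341.7 254.7]
top [317.5 165.4]
top [285.8 167.4]
top [264.2 168.9]
wrist [322.5 291.6]
wrist [322.7 223.7]
wrist [322.8 172.6]Exception ignored on flushing sys.stdout:
BrokenPipeError: [Errno 32] Broken pipe
```

View pics/w1.png

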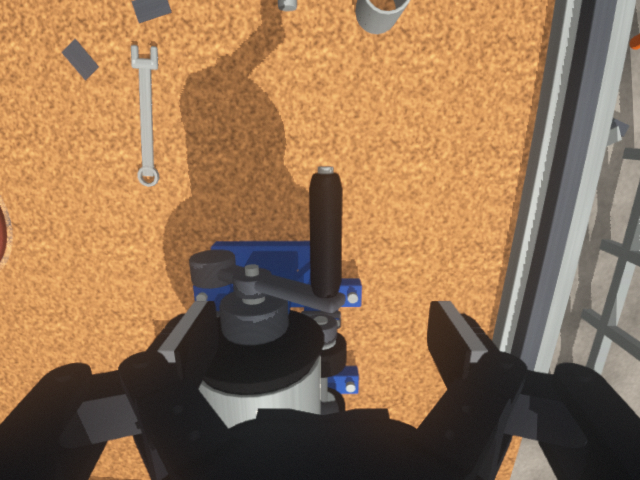

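```bash
sed -i 's/^    return r/    W=pickle.load(open("v1.pkl","rb"))["wrist"]; X=tow(p,[0,.204,.208])\n    r+=list(proj(W,H)[0]-[325,174])+list(proj(W,H0)[0]-[323,292])+list(proj(W,X)[0]-[251.5,267])+list(proj(T,X)[0]-t3(191,264))\n    return r/' fit.py; python3 fit.py; python3 go.py
```

```text
[ 0.564  -0.1805  0.0383  0.9979  1.6016  0.0038] [ 0.8 -0.2  2.5 -1.6 -1.3 -0.5 -0.6 -0.8 -0.5 -1.  -0.  -7.2  0.1 -0.9
 -0.2 -0.5 -0.3  0.6  0.7 -1.8 -0.4 -1.1  0.1]
axis [[0.55397205 0.08026201 0.208     ]] grip [[0.62954519 0.08316043 0.25678832]]
yaw err deg 0.2776803911801848 z [ 6.e-04  2.e-04 -1.e+00] goal [0.6295 0.0832 0.2381] pos [0.6275 0.0855 0.4118] tool delta/30mm [-0.08  0.06  5.79] f [-0.2 -0.7  0.3]
```

```bash
python3 -m jog '[[0,0,0,0,0.06,1,1],[0,0,0,0,0,1,1],[0,0,0,0,0,1,1],[0,0,0,0,0,1,1],[0,0,0,0,0,1,1]]' >/dev/null; python3 -m jog '[[0,0,0,0,0,0.79,1],[0,0,0,0,0,0,0],[0,0,0,0,0,0,-1],[0,0,0,0,0,0,-1],[0,0,0,0,0,0,-1]]' 60; python3 -m jog '[[0,0,0,0,0,0,-1],[0,0,0,0,0,0,-1]]';python3 go.py;python3 - <<'E'
from station import viewer
import cv2,pickle
from h import *
d={}
for n in("scene","top"): d[n]=viewer.get_image(n)
pickle.dump(d,open("v2.pkl","wb")); s=np.vstack([d["scene"]["img"][130:350,100:420],d["top"]["img"][60:280,230:550]])[:,:,::-1]
cv2.imwrite("pics/c2.png",cv2.resize(s,None,fx=1.3,fy=1.3))
E
```

```text
t: 5.92
tool_pos: [0.6305, 0.0848, 0.2392]
tool_rot: [2.173, 2.266, 0.004]
contact_force: [0.7, 0.7, 1.0]
opening: 0.0264
grip_force: 58.8
t: 6.18
tool_pos: [0.6308, 0.0848, 0.2388]
tool_rot: [2.173, 2.266, 0.004]
contact_force: [4.6, 1.8, 1.9]
opening: 0.026
grip_force: 58.9
yaw err deg 0.19471086429011583 z [ 3.4e-03  5.0e-04 -1.0e+00] goal [0.6295 0.0832 0.2381] pos [0.6308 0.0848 0.2388] tool delta/30mm [-0.05 -0.04  0.02] f [4.6 1.8 1.9]
```

View pics/c2.png

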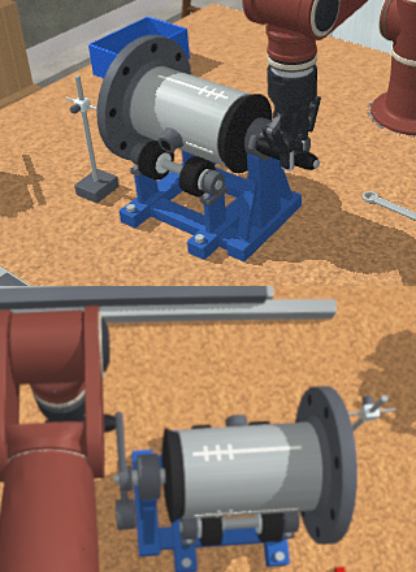

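```bash
cat > ang.py <<'E'
from h import *
from scipy.ndimage import gaussian_filter1d, median_filter
p=np.load("p.npy"); TH=np.arange(-180,180)*np.pi/180; YS=np.arange(.012,.086,.003)
def prof(r):
    Rm=cv2.Rodrigues(r["rvec"])[0]; cam=-Rm.T@r["tvec"]
    P=tow(p,np.array([pol(.0705,y,t) for t in TH for y in YS]))
    N=tow([0,0,p[2]],np.array([[np.sin(t),0,np.cos(t)] for t in TH for y in YS]))
    v=cam-P; c=(v*N).sum(1)/np.linalg.norm(v,axis=1)
    uv=proj(r,P).astype(np.float32).reshape(len(TH),len(YS),2)
    g=r["img"].min(2).astype(np.float32)
    m=cv2.remap(g,uv[...,0],uv[...,1],cv2.INTER_LINEAR)
    c=c.reshape(m.shape).mean(1); vis=c>.3
    h=m-median_filter(m,(31,1),mode="wrap")
    h=np.clip(h,0,60)
    s=np.mean(h,1); s[~vis]=0
    return s,vis
def est(imgs,amod=None):
    """angle mod 90 deg folded from all views; returns nearest to amod"""
    acc=np.zeros(360)
    for r in imgs:
        s,vis=prof(r); acc+=gaussian_filter1d(s,2,mode="wrap")
    F=acc.reshape(4,90).sum(0)            # fold
    k=int(F.argmax()); w=np.arange(-5,6); f=F[(k+w)%90]; f=f-f.min()
    a=np.radians(k-180+(f*w).sum()/f.sum())
    if amod is not None: a+=np.pi/2*np.round((amod-a)/(np.pi/2))
    top=sorted([(round(float(acc[i]),1),int(i-180)) for i in range(360) if acc[i]>=acc[(i-1)%360] and acc[i]>acc[(i+1)%360] and acc[i]>3],reverse=True)[:5]
    return a,top,float(F.max()/np.median(F))
def tickphase(r): pass
if __name__=="__main__":
    for f in("v0","v1","v2"):
        d=pickle.load(open(f+".pkl","rb"))
        for n in("scene","top"): print(f,n,est([d[n]],1.6))
        print(est([d["scene"],d["top"]],1.6))
E
python3 ang.py
```

```text
v0 scene (np.float64(1.7296063142729552), [(36.3, 9), (28.4, 99), (12.1, 35)], 57.42845265076109)
v0 top (np.float64(1.7743809721147117), [(34.0, 11), (31.4, -77)], 519.3258390945692)
(np.float64(1.7509788403133575), [(68.1, 10), (31.4, -77), (28.4, 99), (12.2, 35), (3.7, -2)], 52.4852987501446)
v1 scene (np.float64(1.7301523575464874), [(34.9, 9), (28.9, 99), (12.2, 36)], 48.835376088300926)
v1 top (np.float64(1.7795025267419216), [(35.4, -77), (28.8, 11)], 491.6827527832383)
(np.float64(1.7523431467316506), [(61.9, 10), (35.4, -77), (28.9, 99), (12.2, 36), (3.8, -2)], 47.902680664551404)
v2 scene (np.float64(1.7378440737488527), [(33.9, 10), (29.7, 99), (11.9, 36)], 46.69053584742708)
v2 top (np.float64(1.784880234236235), [(33.2, -76), (29.9, 11)], 516.7767639427043)
(np.float64(1.7574394969649205), [(61.8, 10), (33.2, -76), (29.7, 99), (11.9, 36), (3.4, -2)], 48.11319893231249)
```

```bash
cat > step.py <<'E'
import sys,json,os,time
from ang import *
from scipy.optimize import least_squares
from station import status,viewer
DT=.005; RR=.09
def load():
    return json.load(open("log.json"))
def segs(ev,q0):   # crank command speed on the DT grid
    v=[];q=q0;mi=[]
    for e in ev:
        if e[0]=="row": v+=[(e[1]-q)/.125]*25; q=e[1]
        elif e[0]=="pause": v+=[0.]*10
        else: mi.append(len(v))
    return np.array(v),mi
X0=np.array([1.,.085,.18,.02,.05,0.]); SG=np.array([.12,.012,.025,.005,.03,.01])
def sim(x,v,s):  # s=[a,w,qlag]: qlag = lag of crank behind command
    m,f,c,g,tl,_=x; a,w,l=s; I=.083*m; B=.06*m; out=np.empty((len(v)+1,3)); out[0]=a,w,l
    al=np.exp(-DT/tl) if tl>.002 else 0
    import math
    for i,vi in enumerate(v):
        l2=l*al+vi*tl*(1-al); vc=vi-(l2-l)/DT; l=l2
        sl=vc-w
        T=g*math.tanh(sl/.03)+c*sl+B*math.sin(a)
        w+=DT*(T-f*math.tanh(w/.02))/I; a+=DT*w; out[i+1]=a,w,l
    return out
def meas(L,both=False):
    o=status.get_obs(); pos=o["tool_pos"]; imgs=[viewer.get_image("scene")]
    return o,imgs
if __name__=="__main__":
    N=int(sys.argv[1]); mode=sys.argv[2]; H=N+ (5 if mode=="run" else 0)
    c,s=np.cos(p[2]),np.sin(p[2])
    if not os.path.exists("log.json"):
        L=dict(ev=[],q0=float(p[3]),cmd=[0.,0.],plan=[],a0=1.757,ms=[],x=list(X0))
    else: L=load()
    for q,dx,dz in L["plan"]: L["ev"].append(["row",q]); L["cmd"][0]+=dx; L["cmd"][1]+=dz
    L["plan"]=[]
    o=status.get_obs(); img=viewer.get_image("scene")
    d=o["tool_pos"]-tow(p,[0,.261,.208])[0]; xr=d[0]*c+d[1]*s; zr=d[2]+.0187
    v,_=segs(L["ev"],L["q0"]); L["ev"]+=[["meas"],["pause"]]
    qc=L["q0"]+v.sum()*DT; qm=np.arctan2(xr,zr); qm+=2*np.pi*np.round((qc-qm)/2/np.pi)
    S=sim(L["x"],v,[L["a0"]+L["x"][5],0,0]); pred=S[-1,0]
    am,top,con=est([img],pred-.02); am+=.02
    L["ms"].append(am)
    v,mi=segs(L["ev"],L["q0"])
    def res(x):
        S=sim(x,v,[L["a0"]+x[5],0,0]); return np.r_[(S[mi,0]-L["ms"])/.015,(x-X0)/SG]
    x=least_squares(res,L["x"],bounds=([.7,.03,.08,.0,.005,-.05],[1.5,.16,.35,.06,.2,.05])).x if len(v)>30 else X0
    L["x"]=list(x); S=sim(x,v,[L["a0"]+x[5],0,0]); now=S[-1]
    W=S[:,1]; ok=(W>.67)&(W<1.005); bad=np.where(~ok)[0]; run=(len(W)-1-(bad[-1] if len(bad) else -1))*DT
    print(f"t {o['t']:.2f}/{len(v)*DT:.2f} q cmd {qc:.3f} meas {qm:.3f} r {np.hypot(xr,zr):.4f} a pred {pred:.3f} meas {am:.3f} fit {S[mi[-1],0]:.3f} con {con:.0f} w {now[1]:.3f} x {x.round(3)} inband {run:.2f}s wmin/max last2.5s {W[-500:].min():.3f} {W[-500:].max():.3f} F {o['contact_force'].round(1)} grip {o['grip_force']:.0f}")
    T=float(sys.argv[3]) if len(sys.argv)>3 else .84
    def vv(u): return np.repeat(u,25)
    def full(u): return np.r_[vv(u[:N]),np.zeros(10),vv(u[N:])]
    v0=0. if len(v)<30 else max(0,(L["ev"][-3][1]-L["ev"][-4][1])/.125) if L["ev"][-4][0]=="row" else .8
    if mode=="run":
        def cost(u):
            P=sim(x,full(u),now); return np.r_[(P[5::5,1]-T)*1.0,.15*np.diff(np.r_[v0,u])]
        lo=0.
    else:   # stop with a = 2 pi k = T turns
        lo=-1.5 if mode=="trim" else 0.
        def cost(u):
            P=sim(x,np.r_[vv(u),np.zeros(100)],now)
            return np.r_[20*(P[-1,0]-T),.1*np.diff(np.r_[v0,u,0]),.3*np.clip(P[::5,1]-1.0,0,None)]
    u=least_squares(cost,np.full(H,1.0 if mode=="run" else .5),bounds=(lo,2.4),diff_step=1e-3,max_nfev=15).x
    P=sim(x,full(u) if mode=="run" else np.r_[vv(u),np.zeros(100)],now)
    print("plan w each row",P[:25*N+1:25,1].round(2),"u",u[:N].round(2), "end a",P[-1,0].round(3),"w",P[-1,1].round(3))
    q=qc; cx,cz=L["cmd"]; rows=[]; q0=L["q0"]
    for k in range(N):
        q+=u[k]*.125; tx=RR*(np.sin(q)-np.sin(q0)); tz=RR*(np.cos(q)-np.cos(q0))
        ry=round((tx-cx)/.03,2); rz=round(-(tz-cz)/.03,2); cx+=ry*.03; cz-=rz*.03
        L["plan"].append([q,ry*.03,-rz*.03]); rows.append([0,0,0,0,ry,rz,-1])
    for k in range(0,N,5): print(json.dumps(rows[k:k+5]).replace(" ",""))
    json.dump(L,open("log.json","w"))
E
python3 step.py 5 run
```

```text
t 6.28/0.05 q cmd 0.998 meas 1.000 r 0.0914 a pred 1.757 meas 1.758 fit 1.757 con 53 w 0.012 x [1.    0.085 0.18  0.02  0.05  0.   ] inband 0.00s wmin/max last2.5s 0.000 0.012 F [5.1 1.5 2.3] grip 59
plan w each row [0.01 0.38 0.78 0.87 0.83 0.88] u [2.4  2.07 0.76 0.85 1.22] end a 2.739 w 0.838
[[0,0,0,0,0.37,0.82,-1],[0,0,0,0,0.11,0.76,-1],[0,0,0,0,-0.01,0.29,-1],[0,0,0,0,-0.04,0.31,-1],[0,0,0,0,-0.12,0.45,-1]]
```

```bash
rm log.json; sed -i 's#w/.02))/I#w/.006))/I#; s/,.15\*np.diff/,.4*np.diff/' step.py; python3 step.py 10 run
```

```text
t 6.33/0.05 q cmd 0.998 meas 1.000 r 0.0914 a pred 1.757 meas 1.758 fit 1.757 con 59 w 0.005 x [1.    0.085 0.18  0.02  0.05  0.   ] inband 0.00s wmin/max last2.5s 0.000 0.005 F [4.4 2.2 3.7] grip 59
plan w each row [0.   0.36 0.73 0.88 0.88 0.84 0.84 0.83 0.84 0.85 0.89] u [2.31 1.85 1.16 0.84 0.88 0.93 0.96 1.   1.1  1.27] end a 3.259 w 0.834
[[0,0,0,0,0.36,0.79,-1],[0,0,0,0,0.11,0.68,-1],[0,0,0,0,-0.0,0.43,-1],[0,0,0,0,-0.05,0.31,-1],[0,0,0,0,-0.08,0.32,-1]]
[[0,0,0,0,-0.12,0.33,-1],[0,0,0,0,-0.17,0.31,-1],[0,0,0,0,-0.21,0.31,-1],[0,0,0,0,-0.28,0.31,-1],[0,0,0,0,-0.37,0.3,-1]]
```

```bash
python3 -m jog '[[0,0,0,0,0.36,0.79,-1],[0,0,0,0,0.11,0.68,-1],[0,0,0,0,0,0.43,-1],[0,0,0,0,-0.05,0.31,-1],[0,0,0,0,-0.08,0.32,-1]]'; python3 -m jog '[[0,0,0,0,-0.12,0.33,-1],[0,0,0,0,-0.17,0.31,-1],[0,0,0,0,-0.21,0.31,-1],[0,0,0,0,-0.28,0.31,-1],[0,0,0,0,-0.37,0.3,-1]]'; python3 step.py 10 run
```

```text
t: 7.0
tool_pos: [0.6387, 0.0852, 0.1603]
tool_rot: [-2.173, -2.266, 0.003]
contact_force: [-1.7, 1.1, 2.0]
opening: 0.0262
grip_force: 60.3
t: 7.62
tool_pos: [0.6046, 0.0836, 0.1165]
tool_rot: [-2.174, -2.267, 0.002]
contact_force: [-9.8, 1.5, 15.6]
opening: 0.0262
grip_force: 61.7
t 7.62/1.35 q cmd 2.534 meas 2.533 r 0.0887 a pred 2.695 meas 2.712 fit 2.711 con 37 w 0.847 x [0.996 0.083 0.184 0.02  0.048 0.001] inband 1.08s wmin/max last2.5s 0.000 0.915 F [-9.8  1.5 15.6] grip 62
plan w each row [0.85 0.81 0.84 0.85 0.84 0.84 0.84 0.84 0.84 0.85 0.89] u [1.27 1.18 1.15 1.17 1.21 1.24 1.27 1.32 1.44 1.62] end a 4.367 w 0.837
[[0,0,0,0,-0.41,0.24,-1],[0,0,0,0,-0.41,0.16,-1],[0,0,0,0,-0.42,0.1,-1],[0,0,0,0,-0.44,0.04,-1],[0,0,0,0,-0.45,-0.03,-1]]
[[0,0,0,0,-0.46,-0.1,-1],[0,0,0,0,-0.44,-0.18,-1],[0,0,0,0,-0.43,-0.25,-1],[0,0,0,0,-0.4,-0.35,-1],[0,0,0,0,-0.38,-0.48,-1]]
```

```bash
python3 -m jog '[[0,0,0,0,-0.41,0.24,-1],[0,0,0,0,-0.41,0.16,-1],[0,0,0,0,-0.42,0.1,-1],[0,0,0,0,-0.44,0.04,-1],[0,0,0,0,-0.45,-0.03,-1]]'|grep -E "pos|force"; python3 -m jog '[[0,0,0,0,-0.46,-0.1,-1],[0,0,0,0,-0.44,-0.18,-1],[0,0,0,0,-0.43,-0.25,-1],[0,0,0,0,-0.4,-0.35,-1],[0,0,0,0,-0.38,-0.48,-1]]' >/dev/null; python3 step.py 10 run
```

```text
tool_pos: [0.5433, 0.0807, 0.102]
contact_force: [1.4, 0.7, 7.4]
grip_force: 61.0
t 8.93/2.65 q cmd 4.145 meas 4.143 r 0.0885 a pred 3.804 meas 3.762 fit 3.766 con 86 w 0.810 x [0.961 0.088 0.184 0.019 0.037 0.002] inband 2.40s wmin/max last2.5s 0.334 0.913 F [5.7 0.4 1.9] grip 60
plan w each row [0.81 0.8  0.84 0.85 0.84 0.84 0.84 0.84 0.84 0.85 0.9 ] u [1.69 1.55 1.47 1.47 1.49 1.5  1.5  1.53 1.62 1.78] end a 5.417 w 0.842
[[0,0,0,0,-0.28,-0.57,-1],[0,0,0,0,-0.15,-0.56,-1],[0,0,0,0,-0.04,-0.55,-1],[0,0,0,0,0.06,-0.54,-1],[0,0,0,0,0.17,-0.54,-1]]
[[0,0,0,0,0.26,-0.49,-1],[0,0,0,0,0.35,-0.44,-1],[0,0,0,0,0.43,-0.38,-1],[0,0,0,0,0.53,-0.29,-1],[0,0,0,0,0.64,-0.2,-1]]
```

Tracking well, forces small. Continuing.

```bash
python3 -m jog '[[0,0,0,0,-0.28,-0.57,-1],[0,0,0,0,-0.15,-0.56,-1],[0,0,0,0,-0.04,-0.55,-1],[0,0,0,0,0.06,-0.54,-1],[0,0,0,0,0.17,-0.54,-1]]'|grep -E "pos|force"; python3 -m jog '[[0,0,0,0,0.26,-0.49,-1],[0,0,0,0,0.35,-0.44,-1],[0,0,0,0,0.43,-0.38,-1],[0,0,0,0,0.53,-0.29,-1],[0,0,0,0,0.64,-0.2,-1]]'>/dev/null; python3 step.py 10 run
```

```text
tool_pos: [0.4702, 0.0773, 0.2232]
contact_force: [0.0, -6.0, -2.6]
grip_force: 60.5
t 10.22/3.95 q cmd 6.095 meas 6.106 r 0.0920 a pred 4.855 meas 4.785 fit 4.790 con 128 w 0.734 x [1.034 0.086 0.17  0.02  0.018 0.004] inband 3.70s wmin/max last2.5s 0.726 0.862 F [-1.6 -3.   2.2] grip 61
plan w each row [0.73 0.78 0.84 0.85 0.85 0.84 0.84 0.84 0.84 0.86 0.9 ] u [1.95 1.75 1.6  1.54 1.51 1.49 1.47 1.47 1.52 1.62] end a 6.432 w 0.846
[[0,0,0,0,0.73,-0.05,-1],[0,0,0,0,0.64,0.11,-1],[0,0,0,0,0.56,0.22,-1],[0,0,0,0,0.48,0.31,-1],[0,0,0,0,0.41,0.39,-1]]
[[0,0,0,0,0.33,0.45,-1],[0,0,0,0,0.23,0.5,-1],[0,0,0,0,0.14,0.53,-1],[0,0,0,0,0.04,0.57,-1],[0,0,0,0,-0.08,0.6,-1]]
```

```bash
python3 -m jog '[[0,0,0,0,0.73,-0.05,-1],[0,0,0,0,0.64,0.11,-1],[0,0,0,0,0.56,0.22,-1],[0,0,0,0,0.48,0.31,-1],[0,0,0,0,0.41,0.39,-1]]'|grep -E "pos|force"; python3 -m jog '[[0,0,0,0,0.33,0.45,-1],[0,0,0,0,0.23,0.5,-1],[0,0,0,0,0.14,0.53,-1],[0,0,0,0,0.04,0.57,-1],[0,0,0,0,-0.08,0.6,-1]]'>/dev/null; python3 step.py 10 run
```

```text
tool_pos: [0.6234, 0.0845, 0.249]
contact_force: [1.7, -1.4, 3.5]
grip_force: 61.1
t 11.53/5.25 q cmd 8.085 meas 8.114 r 0.0898 a pred 5.871 meas 5.903 fit 5.899 con 54 w 0.828 x [1.016 0.087 0.173 0.02  0.024 0.004] inband 4.99s wmin/max last2.5s 0.724 0.918 F [-1.6 -1.   2.6] grip 61
plan w each row [0.83 0.82 0.84 0.85 0.84 0.84 0.84 0.84 0.84 0.85 0.89] u [1.53 1.36 1.25 1.2  1.17 1.13 1.09 1.08 1.11 1.2 ] end a 7.556 w 0.841
[[0,0,0,0,-0.18,0.54,-1],[0,0,0,0,-0.25,0.45,-1],[0,0,0,0,-0.29,0.37,-1],[0,0,0,0,-0.33,0.3,-1],[0,0,0,0,-0.36,0.25,-1]]
[[0,0,0,0,-0.38,0.19,-1],[0,0,0,0,-0.39,0.12,-1],[0,0,0,0,-0.4,0.08,-1],[0,0,0,0,-0.41,0.02,-1],[0,0,0,0,-0.45,-0.05,-1]]
```

```bash
python3 -m jog '[[0,0,0,0,-0.18,0.54,-1],[0,0,0,0,-0.25,0.45,-1],[0,0,0,0,-0.29,0.37,-1],[0,0,0,0,-0.33,0.3,-1],[0,0,0,0,-0.36,0.25,-1]]'|grep -E "pos|force"; python3 -m jog '[[0,0,0,0,-0.38,0.19,-1],[0,0,0,0,-0.39,0.12,-1],[0,0,0,0,-0.4,0.08,-1],[0,0,0,0,-0.41,0.02,-1],[0,0,0,0,-0.45,-0.05,-1]]'>/dev/null; python3 step.py 10 run
```

```text
tool_pos: [0.5979, 0.0833, 0.1124]
contact_force: [-10.6, -0.7, 17.8]
grip_force: 62.6
t 12.82/6.55 q cmd 9.599 meas 9.583 r 0.0880 a pred 6.993 meas 6.964 fit 6.968 con 20 w 0.778 x [1.005 0.088 0.174 0.019 0.011 0.003] inband 6.31s wmin/max last2.5s 0.764 0.916 F [ 2.9 -0.7 10.3] grip 62
plan w each row [0.78 0.82 0.84 0.85 0.84 0.84 0.84 0.84 0.84 0.85 0.89] u [1.2  1.05 0.95 0.92 0.91 0.9  0.89 0.89 0.95 1.07] end a 8.62 w 0.836
[[0,0,0,0,-0.44,-0.11,-1],[0,0,0,0,-0.36,-0.15,-1],[0,0,0,0,-0.31,-0.18,-1],[0,0,0,0,-0.28,-0.2,-1],[0,0,0,0,-0.25,-0.23,-1]]
[[0,0,0,0,-0.22,-0.26,-1],[0,0,0,0,-0.19,-0.27,-1],[0,0,0,0,-0.15,-0.3,-1],[0,0,0,0,-0.13,-0.33,-1],[0,0,0,0,-0.1,-0.39,-1]]
```

```bash
python3 -m jog '[[0,0,0,0,-0.44,-0.11,-1],[0,0,0,0,-0.36,-0.15,-1],[0,0,0,0,-0.31,-0.18,-1],[0,0,0,0,-0.28,-0.2,-1],[0,0,0,0,-0.25,-0.23,-1]]'|grep -E "pos|force"; python3 -m jog '[[0,0,0,0,-0.22,-0.26,-1],[0,0,0,0,-0.19,-0.27,-1],[0,0,0,0,-0.15,-0.3,-1],[0,0,0,0,-0.13,-0.33,-1],[0,0,0,0,-0.1,-0.39,-1]]'>/dev/null; python3 step.py 10 run
```

```text
tool_pos: [0.4907, 0.0782, 0.1278]
contact_force: [5.4, -2.9, 4.7]
grip_force: 61.4
t 14.12/7.85 q cmd 10.816 meas 10.812 r 0.0892 a pred 8.057 meas 8.077 fit 8.075 con 57 w 0.819 x [1.019 0.087 0.173 0.02  0.017 0.004] inband 7.60s wmin/max last2.5s 0.775 0.898 F [ 6.6 -2.8  0.9] grip 61
plan w each row [0.82 0.82 0.84 0.84 0.84 0.84 0.84 0.84 0.84 0.85 0.9 ] u [1.06 0.96 0.92 0.93 0.96 0.99 1.01 1.06 1.17 1.34] end a 9.73 w 0.834
[[0,0,0,0,-0.05,-0.39,-1],[0,0,0,0,0.01,-0.36,-1],[0,0,0,0,0.04,-0.35,-1],[0,0,0,0,0.09,-0.34,-1],[0,0,0,0,0.13,-0.33,-1]]
[[0,0,0,0,0.17,-0.33,-1],[0,0,0,0,0.22,-0.31,-1],[0,0,0,0,0.27,-0.29,-1],[0,0,0,0,0.33,-0.28,-1],[0,0,0,0,0.44,-0.26,-1]]
```

```bash
python3 -m jog '[[0,0,0,0,-0.05,-0.39,-1],[0,0,0,0,0.01,-0.36,-1],[0,0,0,0,0.04,-0.35,-1],[0,0,0,0,0.09,-0.34,-1],[0,0,0,0,0.13,-0.33,-1]]'|grep -E "pos|force"; python3 -m jog '[[0,0,0,0,0.17,-0.33,-1],[0,0,0,0,0.22,-0.31,-1],[0,0,0,0,0.27,-0.29,-1],[0,0,0,0,0.33,-0.28,-1],[0,0,0,0,0.44,-0.26,-1]]'>/dev/null; python3 step.py 10 run
```

```text
tool_pos: [0.4708, 0.0773, 0.2248]
contact_force: [-1.8, -5.5, 0.7]
grip_force: 60.8
t 15.43/9.15 q cmd 12.118 meas 12.115 r 0.0916 a pred 9.168 meas 9.238 fit 9.218 con 70 w 0.825 x [1.062 0.083 0.168 0.02  0.023 0.002] inband 8.88s wmin/max last2.5s 0.821 0.918 F [-5.1 -3.9  6.6] grip 62
plan w each row [0.82 0.82 0.84 0.85 0.84 0.84 0.84 0.83 0.84 0.86 0.9 ] u [1.37 1.29 1.27 1.29 1.33 1.36 1.4  1.46 1.58 1.76] end a 10.874 w 0.838
[[0,0,0,0,0.48,-0.18,-1],[0,0,0,0,0.47,-0.09,-1],[0,0,0,0,0.47,-0.02,-1],[0,0,0,0,0.48,0.06,-1],[0,0,0,0,0.48,0.14,-1]]
[[0,0,0,0,0.46,0.22,-1],[0,0,0,0,0.42,0.31,-1],[0,0,0,0,0.38,0.39,-1],[0,0,0,0,0.32,0.5,-1],[0,0,0,0,0.24,0.61,-1]]
```

```bash
python3 -m jog '[[0,0,0,0,0.48,-0.18,-1],[0,0,0,0,0.47,-0.09,-1],[0,0,0,0,0.47,-0.02,-1],[0,0,0,0,0.48,0.06,-1],[0,0,0,0,0.48,0.14,-1]]'|grep -E "pos|force"; python3 -m jog '[[0,0,0,0,0.46,0.22,-1],[0,0,0,0,0.42,0.31,-1],[0,0,0,0,0.38,0.39,-1],[0,0,0,0,0.32,0.5,-1],[0,0,0,0,0.24,0.61,-1]]'>/dev/null; python3 step.py 10 run
```

```text
tool_pos: [0.5879, 0.0829, 0.2749]
contact_force: [0.4, -3.5, 4.6]
grip_force: 61.4
t 16.73/10.45 q cmd 13.878 meas 13.893 r 0.0909 a pred 10.312 meas 10.390 fit 10.343 con 65 w 0.795 x [ 1.085e+00  8.000e-02  1.620e-01  2.100e-02  2.000e-02 -1.000e-03] inband 10.18s wmin/max last2.5s 0.795 0.914 F [ 1.7 -0.6  3.2] grip 61
plan w each row [0.79 0.8  0.84 0.85 0.84 0.84 0.84 0.84 0.84 0.86 0.9 ] u [1.81 1.69 1.61 1.59 1.59 1.59 1.59 1.62 1.7  1.83] end a 11.994 w 0.845
[[0,0,0,0,0.1,0.67,-1],[0,0,0,0,-0.05,0.63,-1],[0,0,0,0,-0.16,0.58,-1],[0,0,0,0,-0.28,0.52,-1],[0,0,0,0,-0.37,0.47,-1]]
[[0,0,0,0,-0.46,0.38,-1],[0,0,0,0,-0.52,0.28,-1],[0,0,0,0,-0.58,0.18,-1],[0,0,0,0,-0.64,0.06,-1],[0,0,0,0,-0.68,-0.09,-1]]
```

```bash
python3 -m jog '[[0,0,0,0,0.1,0.67,-1],[0,0,0,0,-0.05,0.63,-1],[0,0,0,0,-0.16,0.58,-1],[0,0,0,0,-0.28,0.52,-1],[0,0,0,0,-0.37,0.47,-1]]'|grep -E "pos|force"; python3 -m jog '[[0,0,0,0,-0.46,0.38,-1],[0,0,0,0,-0.52,0.28,-1],[0,0,0,0,-0.58,0.18,-1],[0,0,0,0,-0.64,0.06,-1],[0,0,0,0,-0.68,-0.09,-1]]'>/dev/null; python3 step.py 10 stop 12.566
```

```text
tool_pos: [0.615, 0.0841, 0.1247]
contact_force: [-14.7, -2.1, 18.0]
grip_force: 63.0
t 18.02/11.75 q cmd 15.955 meas 15.940 r 0.0880 a pred 11.433 meas 11.460 fit 11.436 con 161 w 0.802 x [ 1.086  0.08   0.162  0.021  0.02  -0.002] inband 11.47s wmin/max last2.5s 0.761 0.902 F [ 4.4 -1.6 12.8] grip 62
plan w each row [0.8  0.8  0.83 0.85 0.86 0.85 0.84 0.81 0.77 0.71 0.56] u [1.73 1.65 1.58 1.51 1.43 1.33 1.21 1.07 0.87 0.56] end a 12.567 w 0.0
[[0,0,0,0,-0.6,-0.23,-1],[0,0,0,0,-0.52,-0.33,-1],[0,0,0,0,-0.43,-0.41,-1],[0,0,0,0,-0.32,-0.46,-1],[0,0,0,0,-0.22,-0.49,-1]]
[[0,0,0,0,-0.13,-0.49,-1],[0,0,0,0,-0.04,-0.45,-1],[0,0,0,0,0.02,-0.4,-1],[0,0,0,0,0.05,-0.32,-1],[0,0,0,0,0.06,-0.2,-1]]
```

```bash
python3 -m jog '[[0,0,0,0,-0.6,-0.23,-1],[0,0,0,0,-0.52,-0.33,-1],[0,0,0,0,-0.43,-0.41,-1],[0,0,0,0,-0.32,-0.46,-1],[0,0,0,0,-0.22,-0.49,-1]]'|grep -E "pos|force"; python3 -m jog '[[0,0,0,0,-0.13,-0.49,-1],[0,0,0,0,-0.04,-0.45,-1],[0,0,0,0,0.02,-0.4,-1],[0,0,0,0,0.05,-0.32,-1],[0,0,0,0,0.06,-0.2,-1]]'>/dev/null;  python3 -m jog '[[0,0,0,0,0,0,-1],[0,0,0,0,0,0,-1],[0,0,0,0,0,0,-1],[0,0,0,0,0,0,-1],[0,0,0,0,0,0,-1]]'
cat > look.py <<'E'
import sys
from ang import *
from station import viewer
S,T=viewer.get_image("scene"),viewer.get_image("top"); pickle.dump(dict(scene=S,top=T),open("v3.pkl","wb"))
for i in([S],[T],[S,T]):
    r=est(i,12.566); print(round(r[0]-4*np.pi,4),r[1])
s=np.vstack([S["img"][130:350,100:420],T["img"][60:280,230:550]])[:,:,::-1]
cv2.imwrite(sys.argv[1],cv2.resize(s,None,fx=1.3,fy=1.3))
E
python3 look.py pics/e1.png
```

```text
tool_pos: [0.4702, 0.0773, 0.1597]
contact_force: [7.7, -2.7, 1.7]
grip_force: 61.3
t: 19.95
tool_pos: [0.4672, 0.0772, 0.2138]
tool_rot: [-2.175, -2.266, 0.005]
contact_force: [0.2, -5.1, 0.2]
opening: 0.0258
grip_force: 61.1
-0.0423 [(39.2, 88), (27.3, -2), (12.7, 36)]
-0.0211 [(25.7, -1), (11.6, -80), (5.4, -25)]
-0.0365 [(52.1, -2), (39.2, 88), (12.8, 36), (11.6, -80), (5.4, -25)]
```

View pics/e1.png

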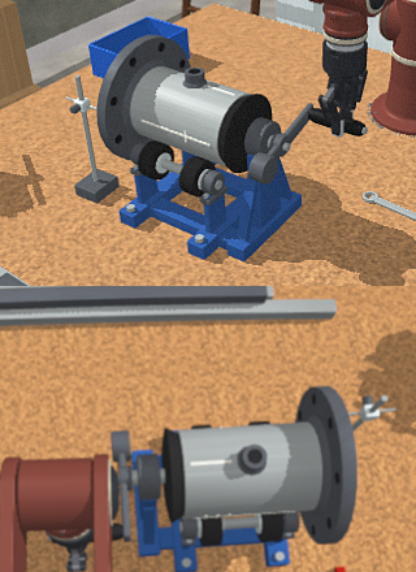

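Run:
```python
from step import *
from scipy.interpolate import PchipInterpolator
L=load(); v,mi=segs(L["ev"],L["q0"]); x=L["x"]; S=sim(x,v,[L["a0"]+x[5],0,0])
r=np.array(L["ms"])-S[mi,0]; t=np.array(mi)*DT; print(r.round(3))
tt=np.arange(len(S))*DT; w=S[:,1]+PchipInterpolator(t,r).derivative()(np.clip(tt,0,t[-1]))
for a in np.arange(0,12,.5): k=slice(int(a/DT),int((a+.5)/DT)); print(a,w[k].min().round(3) if len(w[k]) else "",w[k].max().round(3) if len(w[k]) else "",end=" | ")
```

```text
[ 0.004  0.015 -0.026 -0.026  0.028 -0.001 -0.032 -0.015  0.043  0.023]
0.0 0.026 0.853 | 0.5 0.837 0.856 | 1.0 0.799 0.916 | 1.5 0.791 0.822 | 2.0 0.784 0.817 | 2.5 0.738 0.863 | 3.0 0.776 0.803 | 3.5 0.714 0.828 | 4.0 0.727 0.891 | 4.5 0.869 0.89 | 5.0 0.766 0.893 | 5.5 0.809 0.815 | 6.0 0.811 0.881 | 6.5 0.785 0.883 | 7.0 0.851 0.863 | 7.5 0.84 0.932 | 8.0 0.88 0.899 | 8.5 0.89 0.905 | 9.0 0.833 0.935 | 9.5 0.882 0.908 | 10.0 0.761 0.892 | 10.5 0.765 0.841 | 11.0 0.81 0.833 | 11.5 0.757 0.858 |
```

```bash
python3 -m jog '[[0,0,0,0,0,0,0],[0,0,0,0,0,0,0.3],[0,0,0,0,0,0,1],[0,0,0,0,0,0,1],[0,0,0,0,0,0,1]]'; python3 -m jog '[[0,0,0,0,0,-0.4,1],[0,0,0,0,0,-0.8,1],[0,0,0,0,0,-1,1],[0,0,0,0,0,-1,1],[0,0,0,0,0,-1,1]]'; python3 -m jog '[[0,0,0,0,0,-1,1],[0,0,0,0,0,-1,1],[0,0,0,0,0,0,1],[0,0,0,0,0,0,1],[0,0,0,0,0,0,1]]';python3 look.py pics/e2.png
```

```text
t: 20.68
tool_pos: [0.4682, 0.078, 0.2148]
tool_rot: [-2.174, -2.267, -0.0]
contact_force: [0.1, -0.0, 0.3]
opening: 0.0854
grip_force: 0.0
t: 21.3
tool_pos: [0.4682, 0.0779, 0.3429]
tool_rot: [2.174, 2.267, 0.001]
contact_force: [0.2, -0.2, 0.3]
opening: 0.0856
grip_force: 0.0
t: 21.92
tool_pos: [0.4677, 0.0779, 0.3991]
tool_rot: [-2.173, -2.266, 0.003]
contact_force: [0.0, -0.6, -0.9]
opening: 0.0852
grip_force: 0.0
-0.0426 [(38.6, 88), (27.2, -3), (13.9, 36)]
-0.0212 [(24.5, -1), (12.2, -80), (5.7, -25)]
-0.037 [(50.8, -2), (38.6, 88), (14.0, 36), (12.2, -80), (5.7, -25)]
```

View pics/e2.png

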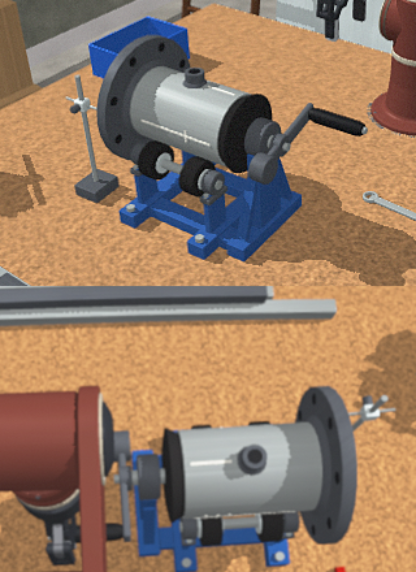

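The picture shows the hand clear above the handle, the pipe at rest with the boss up (about -2°) and the crank still.

```bash
python3 -c "
from station import finish_job
print(finish_job())"
```

```text
the job is handed in; nothing more can be done
None
```

I handed the job in: by my camera and model estimate the pipe ran 0.71–0.94 rad/s (6.8–8.9 rpm) for about 11 s without a break, then stopped about 2° short of boss straight up; the crank is let go and the hand is clear, but no verdict came back.

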